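Show which coaster lacks its cup

TASK

Three of the four cork coasters carry an espresso cup; the fourth is bare, and its cup stands directly on the worktop. Show me both, touching nothing: bring your fingertips down to about 3 cm above the middle of the bare coaster and point at it for about two seconds, then in the same way, and as long, point at the middle of the mouth of the small espresso cup that has no coaster, and finish there, still pointing at it. Travel well above things, and do not come down over any other cup or the milk jug.

Things in the scene. Friction and masses are not known exactly. Their poses are not given: they have to be found in the camera images.
- bare_coaster_top (a point): middle of the top face of the bare coaster: round cork coaster, 97 mm across, 7 mm thick, lying flat and fixed on the worktop with nothing on it; z up
- lone_cup_mouth (a point): the cup without a coaster: espresso cup, white with brick-red stripes, wide mouth of 60 mm, foot 42 mm, 49 mm high, one ear handle that stands 27 mm out at one side; stands directly on the dark worktop. This point is the middle of the mouth at rim height; z up, -y towards the handle, whose outer end lies 54 mm from the point.
- cup_1_mouth (a point): one of the three cups that stand on coasters: espresso cup, white with brick-red stripes, wide mouth of 60 mm, foot 42 mm, 49 mm high, one ear handle that stands 27 mm out at one side; loose, its foot on a cork coaster 7 mm thick and 97 mm across, so its rim is 56 mm above the worktop. This point is the middle of the mouth at rim height; z up, -y towards the handle, whose outer end lies 54 mm from the point.
- cup_2_mouth (a point): one of the three cups that stand on coasters: espresso cup, white with brick-red stripes, wide mouth of 60 mm, foot 42 mm, 49 mm high, one ear handle that stands 27 mm out at one side; loose, its foot on a cork coaster 7 mm thick and 97 mm across, so its rim is 56 mm above the worktop. This point is the middle of the mouth at rim height; z up, -y towards the handle, whose outer end lies 54 mm from the point.
- cup_3_mouth (a point): one of the three cups that stand on coasters: espresso cup, white with brick-red stripes, wide mouth of 60 mm, foot 42 mm, 49 mm high, one ear handle that stands 27 mm out at one side; loose, its foot on a cork coaster 7 mm thick and 97 mm across, so its rim is 56 mm above the worktop. This point is the middle of the mouth at rim height; z up, -y towards the handle, whose outer end lies 54 mm from the point.
- milk_jug_mouth (a point): bystander: steel milk jug, 119x84 mm with its handle and lip, 99 mm high, loose, handle towards its +x; this point is the middle of its mouth at rim height, z up
There are look-alikes about, which are no part of the job. Leave any pink look-alike of the part that bears lone_cup_mouth alone.

How it is judged (in metres and radians):
On the way, in this order (a step that is already met when the one before it is completed fails the run):
1. the fingertips point at the middle of the bare coaster, just above it, for 1.5 s (horizontal distance between the grasp point and bare_coaster_top below 0.03 m and z of the grasp point in the frame of bare_coaster_top between 0.012 and 0.09 m), for 1.5 s.
2. then they point at the mouth of the cup that has no coaster, just above it, for 1.5 s (horizontal distance between the grasp point and lone_cup_mouth below 0.025 m and z of the grasp point in the frame of lone_cup_mouth between 0.012 and 0.09 m), for 1.5 s.
At the end, for the whole second after the job is handed in: The grasp point stays within 25 mm (horizontally) of the middle of the lone cup's mouth and 12 to 90 mm above its rim (fingertips roughly 0 to 7 cm above it), touching nothing; all cups and the jug are within 6 mm of where they stood (all of step 2 and distance of each of cup_1_mouth, cup_2_mouth, cup_3_mouth, lone_cup_mouth, milk_jug_mouth from where it was at the start of the episode below 0.006 m).
It fails at once if the robot touches something (contact force between any of the fingers, the arm and anything else above 0.4 N).
It fails at once if a cup or the jug is moved (distance of any of cup_1_mouth, cup_2_mouth, cup_3_mouth, lone_cup_mouth, milk_jug_mouth from where it was at the start of the episode above 0.01 m).
It fails at once if the fingertips come down over a cup that has its coaster, or over the milk jug ((horizontal distance between the grasp point and cup_1_mouth below 0.03 m and z of the grasp point in the frame of cup_1_mouth below 0.07 m) or (horizontal distance between the grasp point and cup_2_mouth below 0.03 m and z of the grasp point in the frame of cup_2_mouth below 0.07 m) or (horizontal distance between the grasp point and cup_3_mouth below 0.03 m and z of the grasp point in the frame of cup_3_mouth below 0.07 m) or (horizontal distance between the grasp point and milk_jug_mouth below 0.04 m and z of the grasp point in the frame of milk_jug_mouth below 0.07 m)).
It also fails if it takes over 38 s, if anything falls off the work surface, if the arm or the gripper's body presses on something with over 40 N, if the wrist force passes 120 N, or if a joint passes its speed limit or range.

ROBOT

A 7-joint arm with a two-finger parallel gripper is mounted at the origin on a cart in front of the work surface, level with it; the furniture and walls round the work are solid. World frame = base frame: x ahead of the robot, y to its left, z up, the work surface at z = 0. Lengths are in mm, angles in degrees, forces in N, time in s.
With the tool pointing down it reaches from about 350 to 900 mm from the base axis. Payload 8.1 kg.
Tool frame: the origin (TCP) lies on the centre line of the jaws, within the pads' length; the fingertips stand 22 mm ahead of it and the grasp point (between the pads) lies 3 mm ahead of it; z points along the fingers, y is the line along which they close (so a half turn about z gives the same grasp; the last joint's range is limited). The gripper opens to 92 mm and grips with 3 to 60 N. Pads are 19 mm wide; open, the fingers measure 130 mm over their backs; the gripper's body (75 mm by 190 mm) begins 47 mm behind the grasp point.
Start: joints at [-72.571, 24.895, 1.432, 90.138, -0.665, 64.973, -4.303], TCP at [247.322, 573.997, 248.742] pointing down, gripper open.
Joint ranges: [-149.89, 149.89], [-25.12, 119.58], [-72.63, 75.52], [4.76, 147.25], [-75.54, 255.54], [6.69, 114.76], [-157.13, 157.13]. Speed limits (degrees/s): [127.2, 127.2, 172.46, 172.46, 180, 180, 180].

INTERFACE

Orientations are given as a 3x3 rotation matrix whose columns are the frame's x, y, z axes.
In Python, from cell import ctrl, optics, finish_job gives the robot as it stands.
- The arm moves only by the tool send_rows, never from a script. Its argument "increments" is a list of rows, each a list of 4 numbers: the shift along the tool's x, y, z in m, then the turn about the tool's z in degrees. In form: [[tx, ty, tz, twist], ...]. A call has 1 to 10 rows; each row shifts and turns the commanded pose from where the row before left it, along the tool's axes as they then stand; what a row does not reach is not made up. A row lasts 1/8 s, in which the tool goes at most 62.5 mm and 10.7 degrees, less where a joint would pass 70% of its speed; a pose out of reach is approached as far as the arm can. A call with a gripper value outside its range is refused whole. "grip" is the finger opening in m, from 0 to 0.0918, set as the call begins (left out, the last holds). The fingers move at their own pace and stop on an object; "grip_force" is the grip in N (left out, the last holds). Time passes only in rows, so rows that do not move let the fingers close. It gives the time, the measured TCP pose, the force, the opening and the grip force at its end, in the units of the state.
- ctrl.state(): the state, without advancing time (a new reading comes with each control period).
- optics.capture(name): name is "scene" or "top"; returns a dict with "frame" (400x640x3 uint8, red, green, blue), "K" (3x3 intrinsics, pixels), "rvec" (rotation vector, rad) and "tvec" (3), from world to camera coordinates, as OpenCV has them. Camera axes: x right, y down, z forward; pixel columns grow to the right and rows downward; lengths in mm; the calibration is good to about 2 mm. A picture is of the moment at which its call begins. There is no depth.
- finish_job(): hands the job in; it is judged then, once.
The state is a dict: "time": time; "joint_positions": joint angles; "joint_velocities": joint speeds; "tau": joint torques, N m; "tool_pos": TCP position; "tool_rot": TCP orientation; "contact_force": force on the tool from outside, world axes, zero at the start; "torque": the same for the moment, N m; "finger_gap": finger opening in mm; "finger_force": force on a finger pad.
Only numpy, scipy, OpenCV 4.12 (cv2) and the standard library are available. Lean on these libraries where they do the work, as an engineer would, in place of code of your own. Each camera call takes 0.05 s, during which the arm holds its last target. There are 200 camera calls.

## Working session

There is one attempt and no reset: what is moved stays moved. The work goes in short steps, Python scripts to look and compute and a tool call to move; the robot and the scene stay as the last step left them, time stands still between calls to the robot, and variables do not carry over. Pictures are saved under pics/ and viewed, at most 10 in all, crops included, and the job is handed in when it is done.

Besides the shell and the picture viewer there is one more tool, called after "Call:" as a command line: name --pt "numbers of a row" for each row, then --argument value for the rest. send_rows: Moves the arm, as the interface text tells. Its arguments: {"type":"object","properties":{"increments":{"type":"array"},"grip":{"type":"number"},"grip_force":{"type":"number"}},"required":["increments"]}

```bash
mkdir -p pics; python3 - <<'E'
from cell import ctrl, optics
import cv2,numpy as np
for n in("scene","top"):
    c=optics.capture(n); cv2.imwrite(f"pics/{n}0.png",c["frame"][:,:,::-1]); np.savez(f"{n}0.npz",**c)
    R=cv2.Rodrigues(np.array(c["rvec"],float))[0]; print(n,c["K"],(-R.T@np.array(c["tvec"]).ravel()).round(),R.round(2))
s=ctrl.state();print(s["time"],s["tool_pos"],np.round(s["tool_rot"],3))
E
```

```text
scene [[396.75167014   0.         328.6720884 ]
 [  0.         396.75167014 198.3374095 ]
 [  0.           0.           1.        ]] [ 208. -811.  765.] [[ 0.9  -0.43  0.01]
 [-0.29 -0.63 -0.73]
 [ 0.32  0.65 -0.69]]
top [[399.72468519   0.         314.92481816]
 [  0.         399.72468519 201.38459334]
 [  0.           0.           1.        ]] [ 391. -201. 1040.] [[ 0.02 -1.    0.  ]
 [-0.99 -0.02 -0.13]
 [ 0.13  0.   -0.99]]
0.1 [247.20491683 573.58168638 248.01757092] [[-0.918  0.396 -0.   ]
 [ 0.396  0.918 -0.001]
 [-0.    -0.001 -1.   ]]
```

View pics/top0.png

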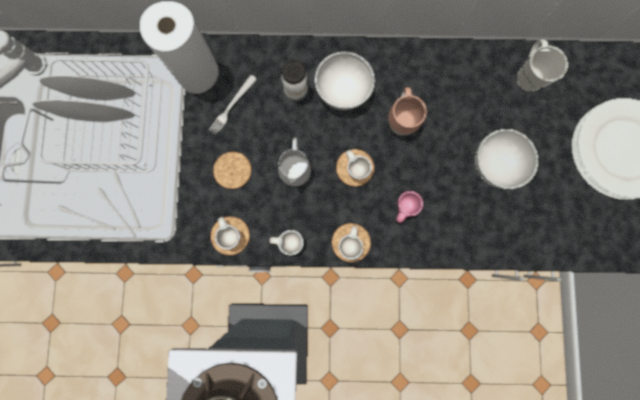

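View pics/scene0.png

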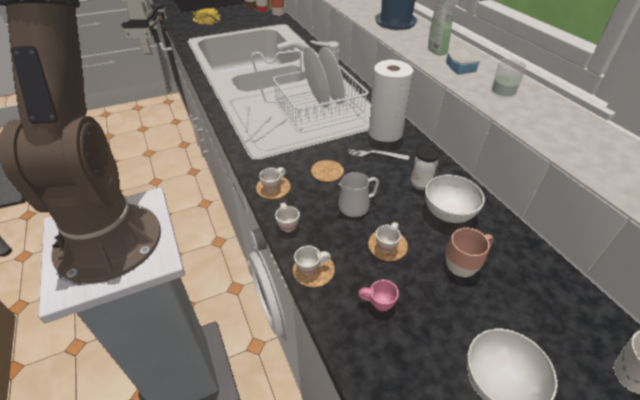

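The top view shows the bare coaster at (232,170) and the lone cup at (290,243) with its handle to the left. The cups on coasters are at (229,236), (358,168) and (350,243), and the jug is at (294,167). Things that could be mistaken for the lone cup: the pink cup (409,204), the brown mug (407,115), the grey mug (547,65) and the three cups on coasters. By the description (white, no coaster) I choose (290,243). Next I'll measure and check it in a close crop.

```bash
cat > h.py <<'E'
import numpy as np,cv2
def ray(c,p,z):
    R=cv2.Rodrigues(np.array(c["rvec"],float))[0]; t=np.array(c["tvec"],float).ravel()
    d=R.T@np.linalg.solve(c["K"],[p[0],p[1],1.]); o=-R.T@t
    return (o+d*(z-o[2])/d[2])[:2].round(1)
def proj(c,P): return cv2.projectPoints(np.array([P],float),np.array(c["rvec"],float),np.array(c["tvec"],float),c["K"],None)[0].ravel().round(1)
E
python3 - <<'E'
from h import *
T=dict(np.load("top0.npz"));S=dict(np.load("scene0.npz"))
for n,c in(("top",T),("scene",S)):
    h=cv2.cvtColor(c["frame"],cv2.COLOR_RGB2HSV)
    m=cv2.inRange(h,(8,90,90),(22,255,255))
    if n=="top": m[258:]=0
    k,l,st,ce=cv2.connectedComponentsWithStats(m)
    for i in range(1,k):
        if st[i,4]>150:
            x,y=ce[i]; bb=st[i]; p=(bb[0]+(bb[2]-1)/2,bb[1]+(bb[3]-1)/2); print(n,"cork",bb,p,ray(c,p,7))
for n,p,z in(("lone",(291,243),49),("c1",(229,237),56),("c2",(360,169),56),("c3",(350,245),56),("jug",(294,167),99)): 
    P=ray(T,p,z); print(n,P,"in scene",proj(S,[*P,z]))
a=cv2.resize(T["frame"][215:265,200:300],None,fx=7,fy=7,interpolation=cv2.INTER_CUBIC)[:,:,::-1]
b=cv2.resize(S["frame"][190:240,250:350],None,fx=7,fy=7,interpolation=cv2.INTER_CUBIC)[:,:,::-1]
cv2.imwrite("pics/crop.png",cv2.resize(np.vstack([a,b]),(600,600)))
E
```

```text
top cork [395  97  29  25 224] (np.float64(409.0), np.float64(109.0)) [ 787.  -449.2]
top cork [ 213  151   39   38 1123] (np.float64(232.0), np.float64(169.5)) [611.4  19.7]
top cork [336 153  39  34 420] (np.float64(355.0), np.float64(169.5)) [ 617.8 -304.6]
top cork [210 216  40  40 560] (np.float64(229.5), np.float64(235.5)) [437.9  17.9]
top cork [331 223  40  35 503] (np.float64(350.5), np.float64(240.0)) [ 432.3 -294.1]
scene cork [192   8  28  17 271] (np.float64(205.5), np.float64(16.0)) [ 571.5 1456.3]
scene cork [311 160  33  22 583] (np.float64(327.0), np.float64(170.5)) [608.3  18.4]
scene cork [256 177  35  22 408] (np.float64(273.0), np.float64(187.5)) [435.7  13.6]
scene cork [ 447  229   41   40 1127] (np.float64(467.0), np.float64(248.5)) [ 793.1 -397.7]
scene cork [368 232  40  29 542] (np.float64(387.5), np.float64(246.0)) [ 619.1 -308.4]
scene cork [292 260  43  28 675] (np.float64(313.0), np.float64(273.5)) [ 419.1 -306.2]
scene cork [  0 300  29  23 187] (np.float64(14.0), np.float64(311.0)) [-191.9 -128. ]
scene cork [ 65 339  21  17 202] (np.float64(75.0), np.float64(347.0)) [ -77.3 -269.1]
scene cork [247 338  18  17 189] (np.float64(255.5), np.float64(346.0)) [ 244.9 -417.8]
scene cork [  8 353  16  28 189] (np.float64(15.5), np.float64(366.5)) [-179.3 -263.9]
lone [ 420.4 -143.5] in scene [287.  214.8]
c1 [431.9   8.6] in scene [270.8 175.7]
c2 [ 608.6 -312.3] in scene [386.9 235.3]
c3 [ 418.1 -288.5] in scene [309.1 254.9]
jug [ 600.8 -148.7] in scene [352.6 181.3]
```

View pics/crop.png

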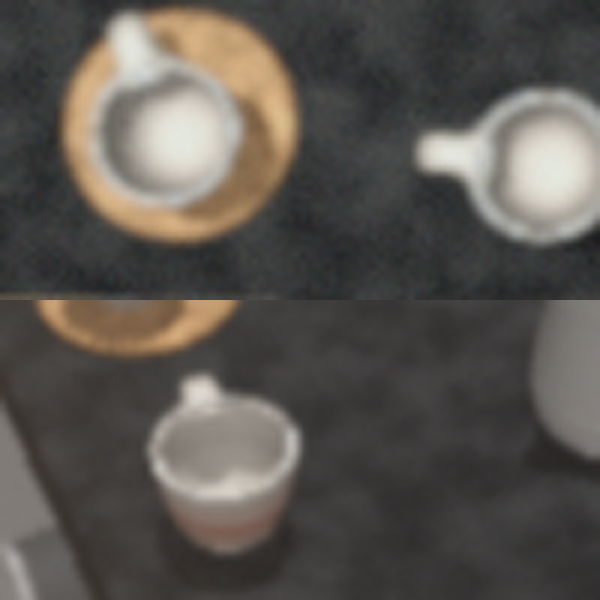

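The crop confirms the choice: the cup at top (290.8,242.5) / scene (287.5,214.7) is white with a red stripe, has no coaster, and agrees across both views at about (420,-143). The bare coaster is at about (610,19), also in both views. I'm setting out high, with the fingers nearly closed.

Call:
send_rows --pt "-0.014 -0.009 0 0" --pt "-0.028 -0.018 0 0" --pt "-0.028 -0.018 0 0" --pt "-0.028 -0.018 0 0" --pt "-0.028 -0.018 0 0" --pt "-0.028 -0.018 0 0" --pt "-0.028 -0.018 0 0" --pt "-0.028 -0.018 0 0" --pt "-0.028 -0.018 0 0" --pt "-0.028 -0.018 0 0" --grip 0.02

```text
time: 1.35
tool_pos: [424.6, 309.3, 248.7]
tool_rot: [[-0.918, 0.397, 0.0], [0.397, 0.918, -0.0], [-0.0, -0.0, -1.0]]
contact_force: [1.0, 0.2, -0.4]
finger_gap: 19.3
finger_force: 0.0
```

Call:
send_rows --pt "-0.028 -0.018 0 0" --pt "-0.028 -0.018 0 0" --pt "-0.028 -0.018 0 0" --pt "-0.028 -0.018 0 0" --pt "-0.028 -0.018 0 0" --pt "-0.028 -0.018 0 0" --pt "-0.028 -0.018 0 0" --pt "-0.028 -0.018 0 0" --pt "-0.028 -0.018 0 0" --pt "-0.014 -0.009 0 0"

```text
time: 2.6
tool_pos: [600.8, 46.3, 248.7]
tool_rot: [[-0.917, 0.399, -0.0], [0.399, 0.917, -0.001], [-0.0, -0.001, -1.0]]
contact_force: [0.0, 0.4, 0.6]
finger_gap: 20.3
finger_force: 0.0
```

Call:
send_rows --pt "-0.01 -0.011 0 0" --pt "-0.01 -0.011 0 0" --pt "0 0 0.02 0" --pt "0 0 0.03 0" --pt "0 0 0.03 0" --pt "0 0 0.02 0" --pt "0 0 0 0" --pt "0 0 0 0"

```text
time: 3.6
tool_pos: [610.7, 21.3, 149.7]
tool_rot: [[-0.918, 0.396, 0.001], [0.396, 0.918, 0.0], [-0.001, 0.001, -1.0]]
contact_force: [0.1, 0.1, 1.7]
finger_gap: 20.3
finger_force: 0.0
```

```bash
python3 - <<'E'
from cell import ctrl, optics
from h import *
s=ctrl.state();t=np.array(s["tool_pos"]);tip=t+[0,0,-22];print(t)
o=[]
for n in("scene","top"):
    c=optics.capture(n);p=proj(c,tip);print(n,p,proj(c,[610,19,7]))
    x,y=p.astype(int);f=c["frame"][max(0,y-100):y+100,max(0,x-130):x+130,::-1]
    o.append(cv2.resize(f,(400,308)))
cv2.imwrite("pics/close1.png",np.hstack(o))
E
```

```text
[610.66198467  21.31895792 149.6503598 ]
scene [327.8 136.3] [327.4 170.2]
top [220.8 158.8] [232.2 170. ]
```

View pics/close1.png

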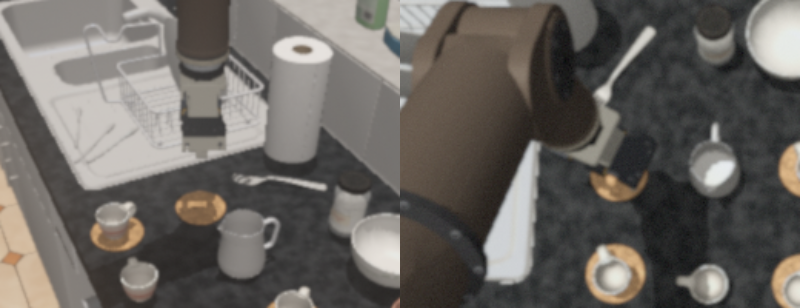

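The close view shows the fingertips right above the bare coaster (crop (200,208) in the scene view) and clear of the jug. I'm going down 90 mm and holding.

Call:
send_rows --pt "0 0 0.01 0" --pt "0 0 0.02 0" --pt "0 0 0.02 0" --pt "0 0 0.02 0" --pt "0 0 0.015 0" --pt "0 0 0.005 0" --pt "0 0 0 0" --pt "0 0 0 0" --pt "0 0 0 0" --pt "0 0 0 0"

```text
time: 4.95
tool_pos: [610.5, 21.3, 59.2]
tool_rot: [[-0.918, 0.396, 0.001], [0.396, 0.918, 0.0], [-0.001, 0.0, -1.0]]
contact_force: [0.1, 0.5, 0.2]
finger_gap: 19.8
finger_force: 0.0
```

Call:
send_rows --pt "0 0 0 0" --pt "0 0 0 0" --pt "0 0 0 0" --pt "0 0 0 0" --pt "0 0 0 0" --pt "0 0 0 0" --pt "0 0 0 0" --pt "0 0 0 0" --pt "0 0 0 0" --pt "0 0 0 0"

```text
time: 6.2
tool_pos: [610.2, 21.3, 58.7]
tool_rot: [[-0.918, 0.396, 0.0], [0.396, 0.918, 0.0], [-0.0, 0.0, -1.0]]
contact_force: [-0.7, -0.8, -0.3]
finger_gap: 20.3
finger_force: 0.0
```

Call:
send_rows --pt "0 0 0 0" --pt "0 0 0 0" --pt "0 0 0 0" --pt "0 0 0 0" --pt "0 0 -0.01 0" --pt "0 0 -0.03 0" --pt "0 0 -0.04 0" --pt "0 0 -0.04 0" --pt "0 0 -0.04 0" --pt "0 0 -0.03 0"

```text
time: 7.45
tool_pos: [610.5, 21.1, 251.5]
tool_rot: [[-0.918, 0.396, 0.002], [0.396, 0.918, 0.0], [-0.002, 0.001, -1.0]]
contact_force: [0.0, 0.3, 0.7]
finger_gap: 20.1
finger_force: 0.0
```

Call:
send_rows --pt "0.006 -0.012 0 0" --pt "0.012 -0.025 0 0" --pt "0.012 -0.025 0 0" --pt "0.013 -0.026 0 0" --pt "0.013 -0.026 0 0" --pt "0.013 -0.026 0 0" --pt "0.012 -0.025 0 0" --pt "0.012 -0.025 0 0" --pt "0.011 -0.024 0 0" --pt "0.006 -0.012 0 0"

```text
time: 8.7
tool_pos: [418.0, -143.7, 248.4]
tool_rot: [[-0.918, 0.397, -0.001], [0.397, 0.918, 0.0], [0.001, 0.0, -1.0]]
contact_force: [-0.0, 0.3, 0.8]
finger_gap: 20.0
finger_force: 0.0
```

Call:
send_rows --pt "0 0 0 0" --pt "0 0 0.02 0" --pt "0 0 0.03 0" --pt "0 0 0.01 0" --pt "0 0 0 0" --pt "0 0 0 0"

```text
time: 9.45
tool_pos: [420.5, -142.7, 189.5]
tool_rot: [[-0.918, 0.395, 0.001], [0.395, 0.918, -0.0], [-0.001, 0.0, -1.0]]
contact_force: [0.2, -0.6, 0.7]
finger_gap: 20.2
finger_force: 0.0
```

```bash
python3 - <<'E'
from cell import ctrl, optics
from h import *
s=ctrl.state();t=np.array(s["tool_pos"]);tip=t+[0,0,-22];print(t)
o=[]
for n in("scene","top"):
    c=optics.capture(n);p=proj(c,tip);print(n,p,proj(c,[420.5,-143,49]))
    x,y=p.astype(int);f=c["frame"][max(0,y-100):y+100,max(0,x-130):x+130,::-1]
    o.append(cv2.resize(f,(400,308)))
cv2.imwrite("pics/close2.png",np.hstack(o))
E
```

```text
[ 420.47039201 -142.73934405  189.49924719]
scene [283.9 178.7] [287.  214.6]
top [287.5 241.3] [290.8 243. ]
```

View pics/close2.png

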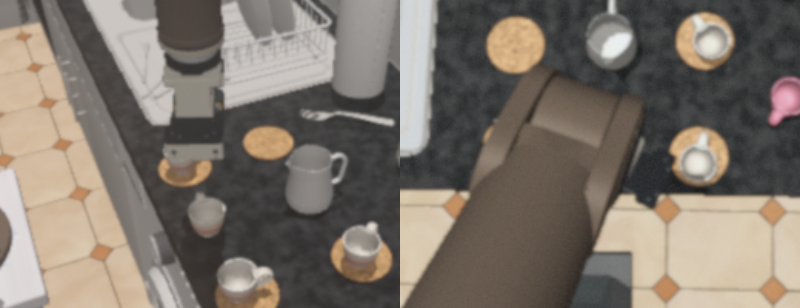

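The fingertips (scene crop (200,155)) hang in line above the lone cup's mouth (207,210), and everything stands where it was. I'm descending 88 mm and holding.

Call:
send_rows --pt "0 0 0.01 0" --pt "0 0 0.02 0" --pt "0 0 0.02 0" --pt "0 0 0.02 0" --pt "0 0 0.013 0" --pt "0 0 0.005 0" --pt "0 0 0 0" --pt "0 0 0 0" --pt "0 0 0 0" --pt "0 0 0 0"

```text
time: 10.8
tool_pos: [419.9, -142.8, 101.0]
tool_rot: [[-0.918, 0.396, 0.001], [0.396, 0.918, -0.0], [-0.001, 0.0, -1.0]]
contact_force: [-0.1, 0.2, 0.5]
finger_gap: 20.2
finger_force: 0.0
```

Call:
send_rows --pt "0 0 0 0" --pt "0 0 0 0" --pt "0 0 0 0" --pt "0 0 0 0" --pt "0 0 0 0" --pt "0 0 0 0" --pt "0 0 0 0" --pt "0 0 0 0" --pt "0 0 0 0" --pt "0 0 0 0"

```text
time: 12.05
tool_pos: [419.7, -142.8, 100.7]
tool_rot: [[-0.918, 0.396, -0.0], [0.396, 0.918, 0.0], [0.0, 0.0, -1.0]]
contact_force: [-0.7, 0.3, 0.6]
finger_gap: 19.6
finger_force: 0.0
```

Call:
send_rows --pt "0 0 0 0" --pt "0 0 0 0" --pt "0 0 0 0" --pt "0 0 0 0" --pt "0 0 0 0" --pt "0 0 0 0"

```text
time: 12.8
tool_pos: [419.8, -142.7, 100.7]
tool_rot: [[-0.918, 0.396, -0.0], [0.396, 0.918, 0.0], [0.0, 0.0, -1.0]]
contact_force: [0.6, 0.7, 0.1]
finger_gap: 20.1
finger_force: 0.0
```

```bash
python3 - <<'E'
from cell import ctrl, finish_job
s=ctrl.state();print(s["time"],s["tool_pos"],s["contact_force"])
print(finish_job())
E
```

```text
12.8 [ 419.75385074 -142.73573557  100.72081322] [0.58288    0.66469559 0.0636693 ]
the job is handed in; nothing more can be done
None
```

I pointed at the bare coaster and then at the mouth of the cup without a coaster, about 3 cm above each for about two seconds with no sign of contact, and handed the job in at 12.8 s still pointing at the cup; no verdict came back.

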